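# Hook the bead tray out from under the ledge

### The job

The bead tray has slid back under the ledge of the small drawer unit. Pick up the hook tool, reach under the ledge, catch the tray's ring with the hook and pull the tray fully out to its stop; then unhook it and lay the hook tool down flat on the table. Keep the gripper itself off the tray and its ring, and leave the other things where they are.

Things in the scene. Friction and masses are not known exactly. Their poses are not given: they have to be found in the camera images.
- unit: Fixed drawer unit: wooden top board 300 x 150 x 15 mm (underside 115 mm above the table) on a grey box. Origin on the table under the board's middle; x points front to back, z up. The grey box spans x -50 to +150 mm, y +-75 mm; before it, from x = -150 to -50 mm, the board overhangs as a ledge, open below, in front and at both sides.
- tray: Wooden bead tray, 180 mm long, front panel 128 mm wide, 11 to 89 mm above the table. Axes parallel to the unit's; front face at x = -53 mm in its own frame. Fully in, its origin is the unit's origin; it slides level along the unit's -x by up to 140 mm, to a stop, stays where left and needs about 3 N.
- ring (a point): Rigid upright steel ring on the tray's front panel, under the ledge. Origin at its centre, 50 mm above the table, 30 mm in front of the panel; axes parallel to the unit's. It stands in its x-z plane: the hole runs sideways, along y. Hole 34 mm across, bar 6 mm thick, outside 46 mm; an 8 mm shank joins it to the panel behind.
- hook: Loose hook tool, 150 g: square wooden handle 110 x 26 x 26 mm, then a straight 8 mm steel rod. Origin under the handle's middle, on its underside; x from handle to hook, z up as it lies. Rod axis 13 mm above the underside, to x = 205 mm; there it bends sideways into a straight leg ending at x = 195, y = -30, z = 13 mm. Balances in the handle's front half.
- hook_tip (a point): The free end of the hook leg (x = 195, y = -30, z = 13 mm in the hook tool's frame).
- spool: Loose thread spool, 38 mm diameter, 48 mm tall, a bystander; origin under its centre.
- jar: Loose glass jar, 54 mm diameter, 75 mm tall, a bystander; origin under its centre.
- tape: Loose flat-lying roll of tape, 72 mm diameter, 24 mm tall, a bystander; origin under its centre.
- head: Loose wooden doll's head standing on its neck, 72 mm diameter, 74 mm tall, a bystander; origin under its centre.
- scissors: Loose scissors lying flat, about 190 mm long, 8 mm thick, a bystander; origin near the pivot, x towards the blades.
- glue_gun: Loose glue gun lying on its side, about 160 x 130 x 28 mm, a bystander; origin under the middle of its barrel.
- case: Loose pencil case 90 x 200 x 35 mm, a bystander; origin under its centre.
- pin_box: Loose closed box 70 x 90 x 30 mm standing on top of the unit, a bystander; origin under its centre.

How it is judged:
By the outcome, as a careful person would: the job done as asked, in the order asked, and still so for the second after the job is handed in, with the robot touching nothing.
It also fails if it takes over 61 s, if anything falls off the work surface, if the arm or the gripper's body presses on something with over 40 N, if the wrist force passes 120 N, or if a joint passes its speed limit or range.

### The arm

A 7-joint arm with a two-finger parallel gripper is mounted at the origin on the work surface. World frame = base frame: x ahead of the robot, y to its left, z up, the work surface at z = 0. Lengths are in m, angles in rad, forces in N, time in s.
With the tool pointing down it reaches from about 0.425 to 1.025 m from the base axis. Payload 9.4 kg.
Tool frame: the origin (TCP) lies at the very end of the fingers, on their centre line; the grasp point (between the pads) lies 19 mm behind it (ctrl.grip_depth is the distance from the TCP to the grasp point, in m); z points along the fingers, y is the line along which they close (so a half turn about z gives the same grasp; the last joint's range is limited). The gripper opens to 85 mm and grips with 20 to 120 N. Pads are 22 mm wide; open, the fingers measure 114 mm over their backs; the gripper's body (76 mm by 85 mm) begins 54 mm behind the grasp point. The pads swing forward as they close: fully open they stand 13 mm farther back than shut.
Start: joints at [1.227, 0.599, -0.003, 1.599, 0.002, 0.943, -0.08], TCP at [0.191, -0.699, 0.231] pointing down, gripper open.
Joint ranges: [-2.57, 2.57], [-0.35, 1.97], [-1.29, 1.29], [0.11, 2.56], [-1.05, 4.19], [0.11, 1.86], [-2.63, 2.63]. Speed limits (rad/s): [2.22, 2.22, 3.01, 3.01, 3.14, 3.14, 3.14].

### API

Orientations are given as a unit quaternion [w, x, y, z].
In Python, from cell import ctrl, eyes, job_done gives the robot as it stands.
- The arm moves only by the tool send_rows, never from a script. Its argument "series" is a list of rows, each a list of 6 numbers: the shift along the tool's x, y, z normalised to -1 to 1, where 1 is 200 mm, then the turn, a rotation vector about the tool's x, y, z normalised to -1 to 1, where 1 is 60 degrees. In form: [[tx, ty, tz, ax, ay, az], ...]. A call has 1 to 10 rows; each row shifts and turns the commanded pose from where the row before left it, along the tool's axes as they then stand; what a row does not reach is not made up. A row lasts 1/10 s, in which the tool goes at most 50 mm and 8.59 degrees, less where a joint would pass 70% of its speed; a pose out of reach is approached as far as the arm can. A call with a number of a shift or a turn outside -1 to 1 is refused whole. A call with a gripper value outside its range is refused whole. "fingers" is the closure, from 0 (fully open) to 1 (shut), set as the call begins (left out, the last holds). The fingers move at their own pace and stop on an object; "grip_force" is the grip in N (left out, the last holds). Time passes only in rows, so rows that do not move let the fingers close. It gives the time, the measured TCP pose, the force, the opening and the grip force at its end, in the units of the state.
- ctrl.observe(): the state, without advancing time (a new reading comes with each control period).
- eyes.get_image(name): name is "scene" or "top" or "wrist"; returns (picture, depth): 420x560x3 uint8, red, green, blue; 420x560 float32, m along the optical axis (not along the pixel's ray), 0 where there is no reading.
- eyes.calibration(name): a dict with "camera_matrix" (3x3 intrinsics, pixels), "dist_coeffs" ([k1, k2, p1, p2, k3] as OpenCV has them; the pictures are not rectified), "R" (3x3) and "t" (3): a world point X has camera coordinates R X + t. Camera axes: x right, y down, z forward; pixel columns grow to the right and rows downward; lengths in m; the calibration is good to about 2 mm. A picture is of the moment at which its call begins: read the wrist's pose just before it. calibration takes no time and is no camera call; for the wrist camera it gives the pose at the moment of the call.
- job_done(): hands the job in; it is judged then, once.
The state is a dict: "time_s": time; "qpos": joint angles; "qvel": joint speeds; "effort": joint torques, N m; "position": TCP position; "tool_rot": TCP orientation; "ft_force": force on the tool from outside, world axes, zero at the start; "wrist_torque": the same for the moment, N m; "gripper_width": opening from 0.0 (shut) to 1.0 (fully open); "grasp_force": force on a finger pad.
Only numpy, scipy, OpenCV 4.12 (cv2) and the standard library are available. Lean on these libraries where they do the work, as an engineer would, in place of code of your own. Each camera call takes 0.05 s, during which the arm holds its last target. There are 200 camera calls.

## Working session

There is one attempt and no reset: what is moved stays moved. The work goes in short steps, Python scripts to look and compute and a tool call to move; the robot and the scene stay as the last step left them, time stands still between calls to the robot, and variables do not carry over. Pictures are saved under pics/ and viewed, at most 10 in all, crops included, and the job is handed in when it is done.

Besides the shell and the picture viewer there is one more tool, called by a JSON object that holds its "op" and its "data", one argument or row to a line. send_rows: Moves the arm, as the interface text tells. Scaled input: -1 to 1 covers 200 mm each way for a shift and 60 degrees each way for a turn. Its arguments: {"type":"object","properties":{"series":{"type":"array"},"fingers":{"type":"number"},"grip_force":{"type":"number"}},"required":["series"]}

```bash
ls; mkdir -p pics; python3 - <<'E'
from cell import ctrl, eyes
import cv2,numpy as np
print(ctrl.observe())
for n in ("top","scene"):
    im,d=eyes.get_image(n); cv2.imwrite(f"pics/{n}0.png",im[:,:,::-1]); np.savez(f"{n}0.npz",im=im,d=d)
    c=eyes.calibration(n); print(n,c)
E
```

```text
pics
{'time_s': 0.0, 'qpos': array([ 1.22732602,  0.60013805, -0.00251697,  1.60009782,  0.00181477,
        0.94288914, -0.07977714]), 'qvel': array([ 0.00064496,  0.00211965, -0.00077281, -0.00104249, -0.00229956,
        0.00016487, -0.0007827 ]), 'effort': array([ 8.78821866e-04, -7.76466680e+01,  1.56504538e+00, -2.58006513e+01,
        1.23715590e-02,  9.25554894e-03, -4.43309474e-06]), 'position': array([ 0.19097   , -0.69893055,  0.23041944]), 'tool_rot': array([-7.42933225e-04,  9.91112549e-01,  1.33023795e-01, -1.84116256e-04]), 'ft_force': array([-0.77560813,  0.22399303, -0.37860392]), 'wrist_torque': array([ 0.02773472, -0.00620152, -0.03654542]), 'grasp_force': 0.0, 'gripper_width': 1.0025259082096571}
top {'camera_matrix': array([[513.71330931,   0.        , 278.78314414],
       [  0.        , 513.71330931, 208.66499284],
       [  0.        ,   0.        ,   1.        ]]), 'dist_coeffs': array([0.06538534, 0.        , 0.        , 0.        , 0.        ]), 'R': array([[-1.55476456e-02, -9.99879043e-01, -4.12149131e-04],
       [-9.86902795e-01,  1.54120612e-02, -1.60578145e-01],
       [ 1.60565074e-01, -2.08986096e-03, -9.87023044e-01]]), 't': array([-0.0463783 ,  0.54482571,  1.76500828])}
scene {'camera_matrix': array([[447.36084023,   0.        , 282.92994806],
       [  0.        , 447.36084023, 206.55730311],
       [  0.        ,   0.        ,   1.        ]]), 'dist_coeffs': array([-0.09895603,  0.        ,  0.        ,  0.        ,  0.        ]), 'R': array([[ 0.79693353,  0.60402962, -0.00672134],
       [ 0.41052207, -0.5497225 , -0.72751413],
       [-0.44313495,  0.57702114, -0.68605978]]), 't': array([-0.38704185, -0.16579656,  1.61274368])}
```

View pics/top0.png

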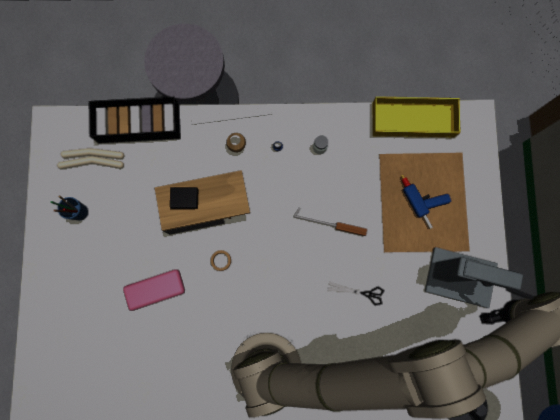

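View pics/scene0.png

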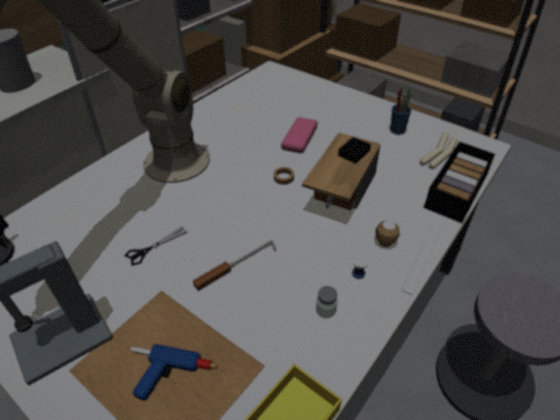

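The top view shows the unit (board spanning about (157,190)–(248,200)), with its ledge and front at the right (−y) end. The scene view confirms this, with the ring at (328,200). The hook's handle is at (350,229) and its leg at (297,212). The tape is at (221,260), the scissors at (360,292).

```bash
cat > h.py <<'E'
import numpy as np,cv2
from cell import ctrl,eyes
from scipy.spatial.transform import Rotation as Ro
def cloud(d,c):
    """world xyz for every pixel (HxWx3), NaN where no reading"""
    h,w=d.shape; g=np.stack(np.meshgrid(np.arange(w),np.arange(h)),-1).reshape(-1,1,2).astype(np.float32)
    u=cv2.undistortPoints(g,c["camera_matrix"],c["dist_coeffs"]).reshape(h,w,2)
    P=np.concatenate([u,np.ones((h,w,1))],-1)*d[...,None]
    X=(P-c["t"])@c["R"]; X[d<=0]=np.nan; return X
def px(uv,c,z):
    """world points on plane z for pixels uv"""
    u=cv2.undistortPoints(np.float32(uv).reshape(-1,1,2),c["camera_matrix"],c["dist_coeffs"]).reshape(-1,2)
    r=np.c_[u,np.ones(len(u))]@c["R"]; o=-c["R"].T@c["t"]; return o+r*((z-o[2])/r[:,2])[:,None]
def proj(X,c):
    return cv2.projectPoints(np.float32(X).reshape(-1,1,3),cv2.Rodrigues(c["R"])[0],c["t"],c["camera_matrix"],c["dist_coeffs"])[0].reshape(-1,2)
def rect(p):
    (cx,cy),(w,h),a=cv2.minAreaRect(np.float32(p[:,:2]*1000)); return np.round([cx,cy,w,h,a],1)
E
python3 - <<'E'
from h import *
D=np.load("top0.npz"); c=eyes.calibration("top"); X=cloud(D["d"],c); im=D["im"]
def reg(u0,u1,v0,v1,z0,z1):
    m=np.zeros(D["d"].shape,bool); m[v0:v1,u0:u1]=1
    return m&(X[...,2]>z0)&(X[...,2]<z1)
tab=X[300:330,200:240].reshape(-1,3); print("table z",np.nanmedian(tab[:,2]))
b=reg(145,260,160,240,.118,.145); p=X[b]; print("board",rect(p),np.median(p[:,2]))
hd=reg(330,372,215,242,.015,.04); p=X[hd]; print("handle",rect(p),np.median(p[:,2]),len(p))
rd=reg(288,338,200,230,.006,.03); p=X[rd]; print("rod",len(p)); v,u=np.nonzero(rd); print(cv2.fitLine(np.float32(p[:,:2]),2,0,.01,.01).ravel(),p[:,:2].min(0),p[:,:2].max(0))
for n,a in dict(tape=(208,234,248,273),jar=(312,330,135,154),spool=(270,285,138,153),sc=(325,386,280,306),case=(120,190,265,310),head=(225,247,130,153)).items():
    p=X[reg(*a,.006,.1)]; print(n,p.mean(0).round(3),p.min(0).round(3),p.max(0).round(3)) if len(p) else print(n,0)
cv2.imwrite("pics/crop1.png",cv2.resize(im[150:250,140:380],None,fx=3.3,fy=3.3,interpolation=cv2.INTER_CUBIC)[:,:,::-1])
E
```

```text
table z -0.000280039368612649
board [565.8 204.2 153.  299.3  10.8] 0.13001538301419896
handle [ 475.9 -298.5  129.4   29.4   76.1] 0.026848923435464463 251
rod 291
[ 0.22617048  0.9740877   0.51824826 -0.18049026] [ 0.47138078 -0.26294955] [ 0.58120872 -0.08775418]
tape [0.368 0.153 0.019] [0.33  0.11  0.006] [0.412 0.198 0.035]
jar [ 0.771 -0.205  0.06 ] [ 0.75  -0.243  0.006] [ 0.818 -0.18   0.086]
spool [ 0.781 -0.053  0.015] [ 0.762 -0.074  0.006] [ 0.813 -0.026  0.049]
sc [ 0.249 -0.332  0.009] [ 0.206 -0.423  0.006] [ 0.294 -0.211  0.02 ]
case [0.273 0.378 0.032] [0.203 0.263 0.006] [0.358 0.505 0.049]
head [0.783 0.096 0.056] [0.753 0.061 0.006] [0.843 0.138 0.081]
```

View pics/crop1.png

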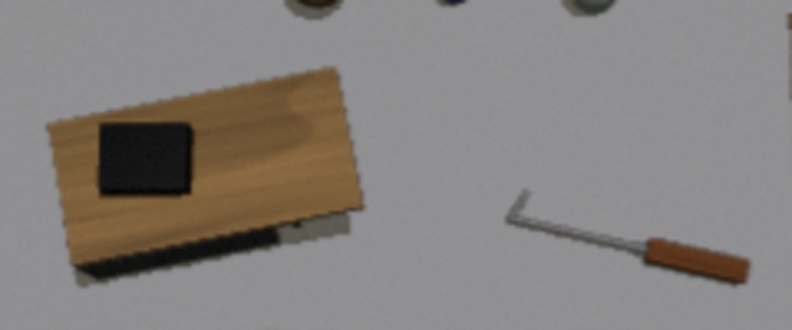

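The crop shows the hook's handle with its far end at (745,272) and rod joint at (648,250). The bend is at (510,217) and the leg tip at (527,192). I'll refine both poses from colour and plane.

```bash
cat >> h.py <<'E'
def pose():
    s=ctrl.observe(); q=s["tool_rot"]; return s,np.array(s["position"]),Ro.from_quat(q,scalar_first=True)
def plan(target,yaw):
    """total shift (in the tool axes after turning upright to yaw) and turn, normalised units"""
    s,p,R=pose(); a=np.radians(yaw)
    T=Ro.from_matrix(np.array([[np.cos(a),np.sin(a),0],[np.sin(a),-np.cos(a),0],[0,0,-1]]))
    print("t %.2f"%s["time_s"],"pos",p.round(4),"F",np.round(s["ft_force"],1),"w %.3f g %.1f"%(s["gripper_width"],s["grasp_force"]))
    x=R.as_matrix()[:,0]; print("yaw %.2f tilt %.2f"%(np.degrees(np.arctan2(x[1],x[0])),np.degrees(np.arccos(-R.as_matrix()[2,2]))))
    print("turn",((R.inv()*T).as_rotvec()/np.radians(60)).round(4),"shift_after",(T.inv().apply(np.array(target)-p)/.2).round(4),"shift_now",(R.inv().apply(np.array(target)-p)/.2).round(4))
E
python3 - <<'E'
from h import *
D=np.load("top0.npz"); c=eyes.calibration("top"); im=D["im"].astype(int)
sub=np.zeros(im.shape[:2],bool); sub[215:245,325:375]=1
m=sub&(im[...,0]-im[...,2]>45); v,u=np.nonzero(m); P=px(np.c_[u,v],c,.020); print("handle",rect(P),P.mean(0),len(P))
print("bend,tip", px([[510/3.3+140,217/3.3+150],[527/3.3+140,192/3.3+150]],c,.013))
x=np.array([np.cos(np.radians(76.7)),np.sin(np.radians(76.7)),0]); h0=np.array([.4775,-.3,0]); 
plan([.485,-.275,.30],76.7)
print(eyes.calibration("wrist"))
E
```

```text
handle [ 473.  -309.2  104.8   21.5   76. ] [ 0.47295395 -0.30923061  0.02      ] 181
bend,tip [[ 0.52252211 -0.11086042  0.013     ]
 [ 0.54966674 -0.12987436  0.013     ]]
t 0.10 pos [ 0.191  -0.6989  0.2305] F [-0.4  0.1  0. ] w 0.996 g 0.0
yaw 15.29 tilt 0.08
turn [-1.2000e-03 -6.0000e-04 -1.0235e+00] shift_after [ 2.401   0.9428 -0.3474] shift_now [ 1.9767 -1.6576 -0.3454]
{'camera_matrix': array([[302.07473376,   0.        , 278.10459827],
       [  0.        , 302.07473376, 210.77040401],
       [  0.        ,   0.        ,   1.        ]]), 'dist_coeffs': array([-0.0636963,  0.       ,  0.       ,  0.       ,  0.       ]), 'R': array([[ 0.26342012, -0.96467983, -0.00163255],
       [-0.91666574, -0.2508357 ,  0.31113563],
       [-0.30055577, -0.08046288, -0.95036412]]), 't': array([-0.72473692, -0.03986109,  0.38114378])}
```

```bash
python3 - <<'E'
from h import *
D=np.load("top0.npz"); X=cloud(D["d"],eyes.calibration("top"))
for v in range(240,330,8): print(v,[tuple(X[v,u].round(2)) for u in range(425,530,17)])
E
```

```text
240 [(np.float64(0.43), np.float64(-0.57), np.float64(-0.01)), (np.float64(0.43), np.float64(-0.63), np.float64(0.0)), (np.float64(0.43), np.float64(-0.69), np.float64(0.01)), (np.float64(0.43), np.float64(-0.75), np.float64(0.0)), (np.float64(0.43), np.float64(-0.81), np.float64(0.0)), (np.float64(0.5), np.float64(-1.21), np.float64(-0.76)), (np.float64(0.5), np.float64(-1.29), np.float64(-0.76))]
248 [(np.float64(0.4), np.float64(-0.57), np.float64(0.01)), (np.float64(0.4), np.float64(-0.63), np.float64(0.0)), (np.float64(0.4), np.float64(-0.69), np.float64(0.0)), (np.float64(0.4), np.float64(-0.75), np.float64(0.0)), (np.float64(0.4), np.float64(-0.81), np.float64(0.0)), (np.float64(0.46), np.float64(-1.19), np.float64(-0.74)), (np.float64(0.46), np.float64(-1.28), np.float64(-0.75))]
256 [(np.float64(0.37), np.float64(-0.57), np.float64(0.01)), (np.float64(0.37), np.float64(-0.62), np.float64(0.02)), (np.float64(0.37), np.float64(-0.68), np.float64(0.02)), (np.float64(0.37), np.float64(-0.75), np.float64(-0.0)), (np.float64(0.37), np.float64(-0.8), np.float64(0.01)), (np.float64(
[... 3030 characters left out ...]
float64(-0.0)), (np.float64(0.15), np.float64(-0.67), np.float64(0.0)), (np.float64(0.15), np.float64(-0.73), np.float64(-0.0)), (np.float64(0.17), np.float64(-0.65), np.float64(0.35)), (np.float64(0.19), np.float64(-0.56), np.float64(0.65)), (np.float64(0.19), np.float64(-0.59), np.float64(0.67))]
328 [(np.float64(0.13), np.float64(-0.55), np.float64(0.0)), (np.float64(0.13), np.float64(-0.61), np.float64(0.0)), (np.float64(0.13), np.float64(-0.67), np.float64(-0.0)), (np.float64(0.13), np.float64(-0.73), np.float64(-0.0)), (np.float64(0.13), np.float64(-0.78), np.float64(-0.0)), (np.float64(0.17), np.float64(-0.54), np.float64(0.7)), (np.float64(0.17), np.float64(-0.58), np.float64(0.69))]
```

A fixed microscope-like object stands 0.29 m high in the direct path, so I'll lift first and then traverse.

{"op": "send_rows", "data": {
  "series": [
    [0,0,-0.2,0,0,0],
    [0,0,-0.2,0,0,0],
    [0,0,-0.2,0,0,0],
    [0,0,-0.2,0,0,0],
    [0,0,-0.2,0,0,0],
    [0,0,0,0,0,-0.12],
    [0,0,0,0,0,-0.13],
    [0,0,0,0,0,-0.13],
    [0,0,0,0,0,-0.13],
    [0,0,0,0,0,-0.13]
  ]
}}

```text
time_s: 1.1
position: [0.191, -0.6992, 0.4307]
tool_rot: [-0.0, 0.891, 0.454, 0.0]
ft_force: [-0.8, -0.4, 0.0]
gripper_width: 0.999
grasp_force: 0.0
```

{"op": "send_rows", "data": {
  "series": [
    [0,0,0,0,0,-0.13],
    [0,0,0,0,0,-0.12],
    [0,0,0,0,0,-0.12],
    [0.19,0.075,0,0,0,0],
    [0.19,0.075,0,0,0,0],
    [0.19,0.075,0,0,0,0],
    [0.19,0.075,0,0,0,0],
    [0.19,0.075,0,0,0,0],
    [0.19,0.075,0,0,0,0],
    [0.19,0.075,0,0,0,0]
  ]
}}

```text
time_s: 2.1
position: [0.3584, -0.4654, 0.431]
tool_rot: [-0.0, 0.789, 0.615, -0.0]
ft_force: [-0.5, 0.4, -1.0]
gripper_width: 1.001
grasp_force: 0.0
```

{"op": "send_rows", "data": {
  "series": [
    [0.19,0.075,0,0,0,0],
    [0.19,0.075,0,0,0,0],
    [0.19,0.075,0.1,0,0,0],
    [0.19,0.075,0.15,0,0,0],
    [0.19,0.075,0.15,0,0,0],
    [0,0,0.2,0,0,0],
    [0,0,0.2,0,0,0],
    [0,0,0.1,0,0,0],
    [0,0,0,0,0,0]
  ],
  "fingers": 0.3
}}

```text
time_s: 3.0
position: [0.4746, -0.3011, 0.2491]
tool_rot: [-0.003, 0.788, 0.615, -0.001]
ft_force: [-0.4, -0.6, -0.4]
gripper_width: 0.697
grasp_force: 0.0
```

```bash
python3 - <<'E'
from h import *
plan([.4765,-.2952,.10],76)
c=eyes.calibration("wrist"); im,d=eyes.get_image("wrist"); np.savez("w1.npz",im=im,d=d,**{k:c[k] for k in c}); cv2.imwrite("pics/w1.png",im[:,:,::-1])
x=np.array([np.cos(np.radians(76)),np.sin(np.radians(76)),0]);y=np.array([-x[1],x[0],0]);o=np.array([.473,-.309,0])
print(proj([o+.013*np.array([0,0,1])+205*x/1000, o-.055*x+[0,0,.026],o+.055*x+[0,0,.026]],c).round())
E
```

```text
t 3.00 pos [ 0.4746 -0.3011  0.2491] F [-0.4 -0.6 -0.4] w 0.697 g 0.0
yaw 75.91 tilt 0.34
turn [-0.0055 -0.0016 -0.0014] shift_after [0.0308 0.0021 0.7454] shift_now [0.0295 0.0063 0.7454]
[[279.   4.]
 [279. 228.]
 [279. 142.]]
```

View pics/w1.png

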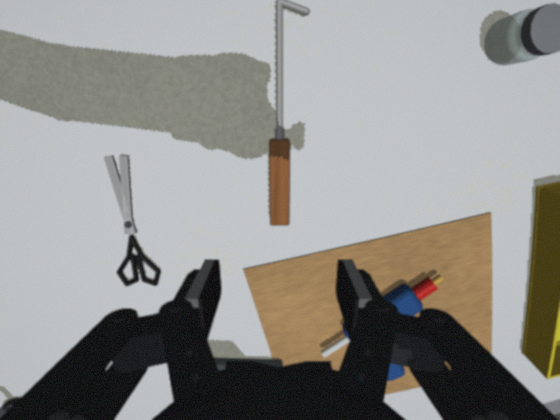

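The wrist view shows the handle from (279,139) to (279,225) with the rod straight up to (279,5), within 3 px of my prediction. Descending to grasp.

{"op": "send_rows", "data": {
  "series": [
    [0.04,0.0,0.2,-0.005,0,0],
    [0.04,0.0,0.2,0,0,0],
    [0,0,0.2,0,0,0],
    [0,0,0.2,0,0,0],
    [0,0,0.15,0,0,0],
    [0,0,0.1,0,0,0],
    [0,0,0.1,0,0,0],
    [0,0,0.06,0,0,0],
    [0,0,0,0,0,0]
  ]
}}

```text
time_s: 3.95
position: [0.4816, -0.2868, 0.0097]
tool_rot: [0.002, 0.789, 0.615, 0.001]
ft_force: [-0.6, 0.0, 0.4]
gripper_width: 0.702
grasp_force: 0.0
```

{"op": "send_rows", "data": {
  "series": [
    [0,0,0,0,0,0],
    [0,0,0,0,0,0],
    [0,0,0,0,0,0],
    [0,0,0,0,0,0],
    [0,0,0,0,0,0],
    [0,0,0,0,0,0],
    [0,0,0,0,0,0],
    [0,0,0,0,0,0]
  ],
  "fingers": 1,
  "grip_force": 80
}}

```text
time_s: 4.75
position: [0.4816, -0.2871, 0.0116]
tool_rot: [0.003, 0.789, 0.615, 0.002]
ft_force: [-1.3, 1.0, 7.8]
gripper_width: 0.279
grasp_force: 79.0
```

{"op": "send_rows", "data": {
  "series": [
    [0,0,-0.05,0,0,0],
    [0,0,-0.1,0,0,0],
    [0,0,-0.1,0,0,0],
    [0,0,-0.15,0,0,0],
    [0,0,-0.1,0,0,0],
    [0,0,0,0,0,-0.103],
    [0,0,0,0,0,-0.104],
    [0,0,0,0,0,-0.104],
    [0,0,0,0,0,-0.103],
    [0,0,0,0,0,0]
  ]
}}

```text
time_s: 5.75
position: [0.4804, -0.2869, 0.111]
tool_rot: [0.003, 0.638, 0.77, 0.001]
ft_force: [-0.1, 0.1, -1.2]
gripper_width: 0.28
grasp_force: 79.2
```

{"op": "send_rows", "data": {
  "series": [
    [0.06,0.12,0,0,0,0],
    [0.06,0.13,0,0,0,0],
    [0.08,0.13,0,0,0,0],
    [0.08,0.13,0,0,0,0],
    [0.08,0.13,0,0,0,0],
    [0,0,0,0,0,0],
    [0,0,0,0,0,0]
  ]
}}

```text
time_s: 6.45
position: [0.5931, -0.1912, 0.1108]
tool_rot: [0.002, 0.638, 0.77, 0.001]
ft_force: [-0.4, -1.4, -2.0]
gripper_width: 0.28
grasp_force: 79.2
```

```bash
python3 - <<'E'
from h import *
plan([.595,-.191,.0486],100.8)
for n in("top","scene","wrist"):
    c=eyes.calibration(n); im,d=eyes.get_image(n); np.savez(f"{n}2.npz",im=im,d=d,**c)
    T=dict(top=im[150:270,180:340],scene=im[150:290,180:380],wrist=im)[n]; f=dict(top=4,scene=4,wrist=1)[n]; cv2.imwrite(f"pics/{n}2.png",cv2.resize(T,None,fx=f,fy=f,interpolation=cv2.INTER_CUBIC)[:,:,::-1])
E
```

```text
t 6.45 pos [ 0.5931 -0.1912  0.1108] F [-0.4 -1.4 -2. ] w 0.280 g 79.2
yaw 100.68 tilt 0.29
turn [ 0.0044  0.0022 -0.0021] shift_after [-0.0007  0.0093  0.3112] shift_now [1.000e-04 7.900e-03 3.113e-01]
```

View pics/wrist2.png

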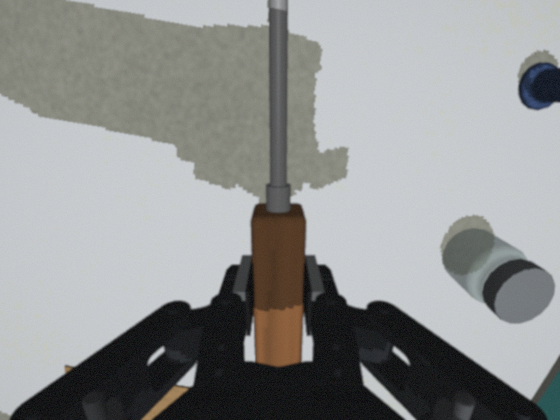

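View pics/scene2.png

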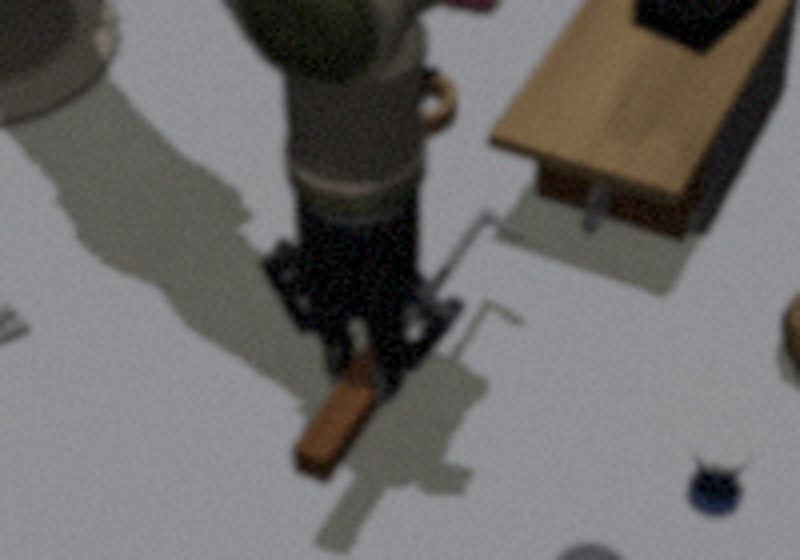

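The wrist view shows the rod held dead in line (u≈278) with the handle flat. In the scene crop, the bend is at (490,215), the leg tip at (522,237) and the ring around (597,207). I'll check these against prediction.

```bash
python3 - <<'E'
from h import *
a=np.radians(100.68); hx=np.array([np.cos(a),np.sin(a),0]); hy=np.array([-hx[1],hx[0],0]); Z=np.array([0,0,1.])
p,_=pose()[1],0; o=p-.0192*hx+ (.0014-.013)*Z
bend=o+.205*hx+.013*Z; tip=o+.195*hx-.03*hy+.013*Z; joint=o+.06*hx+.013*Z
a=np.radians(100.8); ux=np.array([np.cos(a),np.sin(a),0]); uy=np.array([-ux[1],ux[0],0]); U=np.array([.5658,.2042,0])
ring=U-.083*ux+.05*Z
th=np.linspace(0,2*np.pi,24,endpoint=False); R=[ring+.020*(np.cos(t)*ux+np.sin(t)*Z) for t in th]
bd=[U+x*ux+y*uy+.13*Z for x in(-.15,.15) for y in(-.075,.075)]
for n in("scene","top"):
    D=np.load(n+"2.npz"); c={k:D[k] for k in("camera_matrix","dist_coeffs","R","t")}; im=D["im"].copy()
    u0,v0={"scene":(250,180),"top":(190,160)}[n]; s=8
    crop=cv2.resize(im[v0:v0+70,u0:u0+(100 if n=="scene" else 120)],None,fx=s,fy=s,interpolation=cv2.INTER_CUBIC)[:,:,::-1].copy()
    crop=cv2.convertScaleAbs(crop,alpha=1.5)
    for pts,col in((R,(0,255,0)),([bend,tip,joint],(0,0,255)),(bd,(255,0,0)),([ring],(0,255,255))):
        for q in proj(pts,c): cv2.circle(crop,tuple(np.int32(np.round((q-[u0,v0]+.5)*s))),3,col,1)
    cv2.imwrite(f"pics/o_{n}.png",crop)
a=cv2.imread("pics/o_scene.png");b=cv2.imread("pics/o_top.png")
b=cv2.resize(b,(800,int(b.shape[0]*800/b.shape[1])))[150:];print(b.shape);cv2.imwrite("pics/o_scene.png",a);cv2.imwrite("pics/o_top.png",b)
E
```

```text
(316, 800, 3)
```

View pics/o_scene.png

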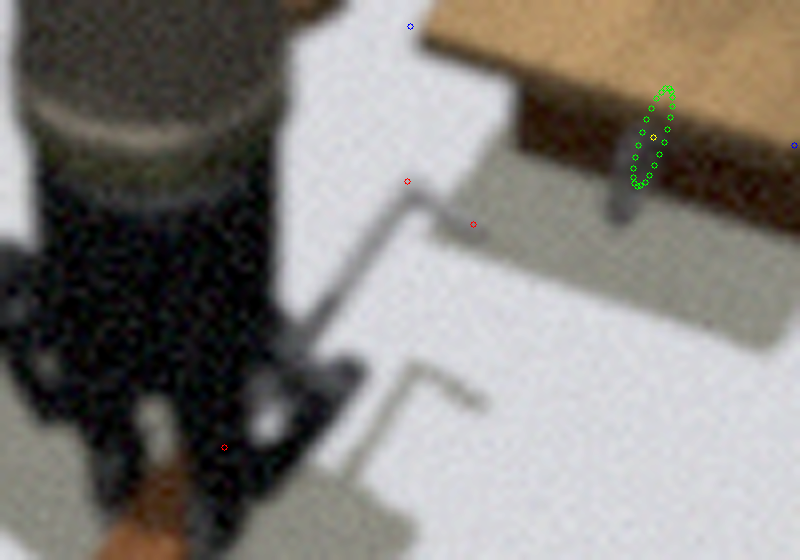

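The overlay shows the hook bend at (415,195) against a predicted (407,181). The ring's bottom is at (621,220), lower and further left than a fully-in tray would give. I'll use the scene depth to measure ring, board and hook in the same camera.

```bash
python3 - <<'E'
from h import *
a=np.radians(100.8); ux=np.array([np.cos(a),np.sin(a),0]); uy=np.array([-ux[1],ux[0],0]); U=np.array([.5658,.2042,0]); B=np.stack([ux,uy,[0,0,1]])
D=np.load("scene2.npz"); c={k:D[k] for k in("camera_matrix","dist_coeffs","R","t")}; X=(cloud(D["d"],c)-U)@B.T*1000
print("board top z",np.nanmedian(X[150:180,335:345,2]))
vv,uu=np.mgrid[180:215,318:345]
m=X[180:215,318:345]
ok=(m[...,2]>15)&(m[...,2]<108)
for v in range(192,212):
    print(v,[f"{u}:"+",".join("%.0f"%q for q in X[v,u]) for u in range(324,336)])
print("board: x-edges in strip, y-range")
b=X[100:215,290:390]; s=b[(b[...,2]>120)&(b[...,2]<145)]; 
print(np.percentile(s,[.5,2,98,99.5],axis=0).round(1)); print(rect(s/1000))
h=X[195:225,285:318]; s=h[(h[...,2]>85)&(h[...,2]<125)]; v,u=np.nonzero((h[...,2]>85)&(h[...,2]<125)); print("hook pts"); 
for i in range(0,len(s),3): print(u[i]+285,v[i]+195,s[i].round(0))
p=pose()[1]; print("TCP unit",(B@(p-U)*1000).round(1))
E
```

```text
board top z 129.5994170674327
192 ['324:-148,1,121', '325:-147,-1,121', '326:-148,-5,122', '327:-149,-8,125', '328:-148,-11,125', '329:-149,-14,127', '330:-150,-18,129', '331:-147,-20,127', '332:-148,-23,129', '333:-147,-26,130', '334:-147,-29,131', '335:-143,-30,128']
193 ['324:-152,-0,120', '325:-147,-2,117', '326:-148,-5,119', '327:-152,-10,124', '328:-150,-12,123', '329:-149,-15,123', '330:-147,-17,123', '331:-145,-19,122', '332:-148,-23,126', '333:-146,-26,126', '334:-145,-29,126', '335:-145,-31,127']
194 ['324:-77,26,45', '325:-77,23,47', '326:-149,-6,116', '327:-149,-9,118', '328:-150,-12,120', '329:-145,-14,116', '330:-152,-19,123', '331:-150,-21,123', '332:-148,-24,122', '333:-151,-28,126', '334:-146,-29,123', '335:-148,-33,126']
195 ['324:-77,26,42', '325:-78,22,44', '326:-70,22,38', '327:-75,17,44', '328:-77,13,47', '329:-146,-14,113', '330:-151,-19,119', '331:-148,-21,118', '332:-146,-23,117', '333:-148,-27,119', '334:-145,-29,118', '335:-148,-33,122']
196 ['324:-76,26,36', '325:-74,23,36', '326:-76,19,39', '327:-74,17,39', '328:-107,2,71', '329:-104,-0,70', '330:-103,-3,
[... 3657 characters left out ...]
 206 [-219.   27.  114.]
297 207 [-236.   47.  116.]
304 207 [-217.   33.  106.]
307 207 [-223.   22.  115.]
296 208 [-237.   49.  112.]
306 208 [-222.   25.  110.]
309 208 [-224.   15.  115.]
297 209 [-240.   45.  113.]
309 209 [-224.   15.  111.]
296 210 [-249.   44.  117.]
294 211 [-252.   49.  113.]
293 212 [-260.   48.  117.]
292 213 [-261.   51.  113.]
295 213 [-258.   43.  114.]
293 214 [-266.   45.  115.]
292 215 [-269.   47.  114.]
291 216 [-273.   48.  113.]
289 217 [-284.   49.  118.]
292 217 [-273.   45.  110.]
291 218 [-282.   43.  115.]
290 219 [-285.   45.  113.]
289 220 [-290.   46.  113.]
288 221 [-293.   47.  111.]
288 222 [-299.   44.  114.]
TCP unit [-395.2   48.7  110.6]
```

View pics/o_top.png

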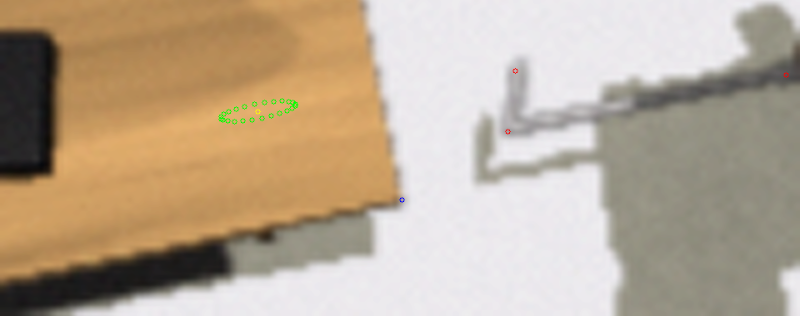

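The scene depth gives the tray front at unit x ≈ −76, so it's already 23 mm out. The ring centre is then at (−106, 0, 50) mm, with 117 mm of travel left. The hook bend is about 184 mm ahead of the TCP, its rod at unit y ≈ 47. The top overlay agrees for the hook to 2 mm. Next I'll lower and go in beside the ring.

{"op": "send_rows", "data": {
  "series": [
    [0,0,0.1,0,0,-0.002],
    [0,0,0.1,0,0,0],
    [0,0,0.08,0,0,0],
    [0,0,0.03,0,0,0],
    [0.12,0,0,0,0,0],
    [0.12,0,0,0,0,0],
    [0.12,0,0,0,0,0],
    [0.12,0,0,0,0,0],
    [0.07,0,0,0,0,0],
    [0,0,0,0,0,0]
  ]
}}

```text
time_s: 7.6
position: [0.5727, -0.0819, 0.0487]
tool_rot: [0.002, 0.636, 0.772, 0.002]
ft_force: [-0.9, 0.1, -1.4]
gripper_width: 0.282
grasp_force: 79.2
```

```bash
cat >> h.py <<'E'
a=np.radians(100.8); ux=np.array([np.cos(a),np.sin(a),0]); uy=np.array([-ux[1],ux[0],0]); U=np.array([.5658,.2042,0]); B=np.stack([ux,uy,[0,0,1]])
def unit(): return (B@(pose()[1]-U)*1000).round(1)
E
python3 - <<'E'
from h import *
print(unit()); plan(U-.285*ux+.0177*uy+[0,0,.0485],100.8)
c=eyes.calibration("scene"); im,d=eyes.get_image("scene"); X=(cloud(d,c)-U)@B.T*1000
for v in range(180,215,1):
  r=[(u,)+tuple(X[v,u].round().astype(int).tolist()) for u in range(300,345) if -200<X[v,u,0]<-85 and 25<X[v,u,2]<80 and abs(X[v,u,1])<60]
  print(v,r[::2]) if r else 0
E
```

```text
[-282.3   46.8   48.7]
t 7.60 pos [ 0.5727 -0.0819  0.0487] F [-0.9  0.1 -1.4] w 0.282 g 79.2
yaw 101.01 tilt 0.31
turn [0.005  0.0015 0.0036] shift_after [-0.0135  0.1456  0.0009] shift_now [-0.014   0.1456  0.0017]
195 [(314, -105, 49, 56), (316, -103, 43, 56)]
196 [(314, -106, 48, 52), (316, -102, 43, 51), (318, -101, 37, 53), (329, -107, -1, 72), (331, -92, -3, 61)]
197 [(313, -110, 50, 51), (315, -105, 45, 49), (317, -105, 38, 51), (319, -103, 32, 52), (329, -107, -2, 69), (331, -88, -1, 53)]
198 [(312, -116, 51, 51), (314, -111, 46, 49), (318, -109, 33, 53), (320, -107, 27, 53), (327, -112, 3, 66), (330, -89, 1, 49)]
199 [(312, -123, 48, 53), (314, -115, 44, 49), (320, -105, 28, 47), (322, -108, 20, 52), (328, -116, -2, 67), (331, -86, -1, 43)]
200 [(311, -125, 50, 50), (313, -122, 44, 50), (321, -110, 23, 49), (323, -110, 16, 51), (328, -117, -2, 65)]
201 [(310, -128, 52, 48), (312, -127, 46, 49), (323, -114, 14, 51), (327, -121, -1, 63), (330, -93, -1, 41)]
202 [(310, -140, 47, 55), (312, -129, 45, 48), (327, -123, -2, 61), (330, -95, -2, 38)]
203 [(309, -142, 49, 53), (311, -138, 44, 51), (327, -122, -2, 56), (330, -94, -2, 33)]
204 [(308, -147, 50, 52), (310, -145, 45, 52), (327, -125, -3, 55), (329, -96, 0, 29)]
205 [(308, -153, 48, 53), (310, -145, 44, 48), (326, -128, -1, 53), (329, -102, -2, 31)]
206 [(307, -158, 49, 53), (309, -154, 44, 51), (326, -130, -2, 51), (328, -109, -1, 32)]
207 [(306, -165, 49, 55), (308, -158, 45, 51), (326, -130, -2, 46), (328, -114, -3, 33)]
208 [(306, -167, 48, 53), (308, -162, 44, 50), (327, -122, -3, 36)]
209 [(305, -172, 49, 52), (307, -166, 45, 49)]
210 [(305, -178, 46, 55), (307, -171, 43, 50)]
211 [(305, -178, 46, 50)]
```

The leg tip is at (−113, 14, 50) and lines up with the hole centre (−106, −1, 50). Insert sideways.

{"op": "send_rows", "data": {
  "series": [
    [0,0.04,0,0,0,0.003],
    [0,0.04,0,0,0,0],
    [0,0.04,0,0,0,0],
    [0,0.04,0,0,0,0],
    [0,0,0,0,0,0]
  ]
}}

```text
time_s: 8.15
position: [0.6056, -0.0779, 0.0483]
tool_rot: [0.003, 0.638, 0.77, 0.002]
ft_force: [-0.3, 0.0, -1.4]
gripper_width: 0.278
grasp_force: 79.2
```

```bash
python3 - <<'E'
from h import *
print(unit()); plan(U-.4*ux+.015*uy+[0,0,.0485],100.8)
c=eyes.calibration("scene"); im,d=eyes.get_image("scene"); X=(cloud(d,c)-U)@B.T*1000
cv2.imwrite("pics/s3.png",cv2.resize(cv2.convertScaleAbs(im[175:225,290:360],alpha=1.7),None,fx=10,fy=10,interpolation=cv2.INTER_CUBIC)[:,:,::-1])
for v in range(190,212,1):
  r=[(u,)+tuple(X[v,u].round().astype(int).tolist()) for u in range(300,345) if -200<X[v,u,0]<-85 and 25<X[v,u,2]<80 and abs(X[v,u,1])<60]
  print(v,r[::2]) if r else 0
E
```

```text
[-284.6   13.7   48.3]
t 8.15 pos [ 0.6056 -0.0779  0.0483] F [-0.3  0.  -1.4] w 0.278 g 79.2
yaw 100.65 tilt 0.36
turn [ 0.0058  0.0019 -0.0024] shift_after [-0.5771 -0.0064 -0.0008] shift_now [-5.772e-01 -4.900e-03  3.000e-04]
196 [(328, -106, 3, 70), (330, -99, -1, 66)]
197 [(328, -113, 0, 73), (330, -91, 1, 54)]
198 [(327, -114, 2, 69), (330, -90, 1, 49)]
199 [(324, -108, 14, 55), (326, -102, 9, 52), (328, -116, -2, 67)]
200 [(323, -108, 17, 50), (325, -108, 10, 52), (327, -119, 0, 66), (330, -91, 0, 42)]
201 [(323, -112, 15, 50), (325, -111, 9, 51), (327, -121, -1, 64), (329, -106, -2, 51)]
202 [(322, -121, 15, 53), (324, -115, 11, 49), (327, -125, -3, 63), (329, -111, -4, 52), (331, -104, -8, 48)]
203 [(321, -128, 15, 55), (323, -121, 12, 50), (326, -125, 0, 58), (329, -109, -4, 46), (331, -111, -11, 51), (333, -112, -18, 54)]
204 [(321, -130, 14, 52), (323, -125, 10, 50), (327, -126, -3, 56), (329, -103, -2, 36), (331, -116, -13, 51), (333, -115, -19, 53)]
205 [(320, -137, 15, 54), (322, -134, 10, 53), (326, -130, -2, 54), (329, -103, -2, 32), (333, -113, -18, 47)]
206 [(319, -137, 18, 48), (321, -138, 11, 52), (325, -131, 1, 50), (327, -110, 2, 32)]
207 [(319, -145, 15, 52), (321, -140, 10, 50), (326, -128, -2, 45), (328, -111, -2, 30)]
208 [(318, -150, 16, 52), (320, -148, 10, 52), (327, -118, -2, 32)]
209 [(318, -155, 14, 53), (320, -148, 10, 49)]
210 [(317, -159, 15, 52), (319, -157, 10, 52)]
211 [(316, -162, 17, 49), (318, -161, 11, 51)]
```

View pics/s3.png

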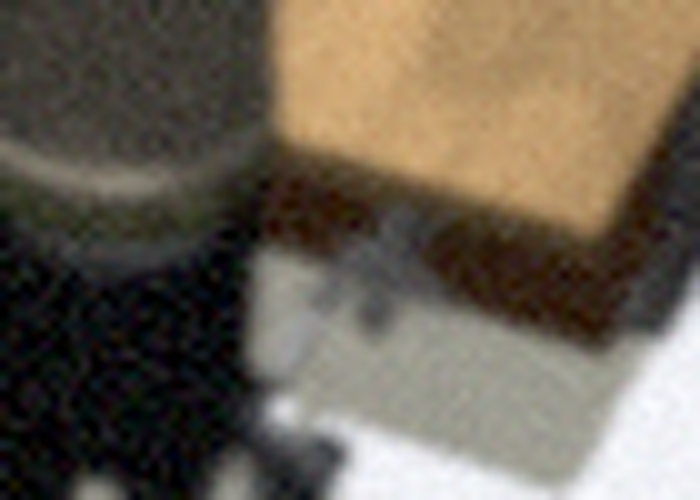

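The leg passes through the ring: leg points at y = +17 and y = −19 lie either side of it, with no contact force. Pull.

{"op": "send_rows", "data": {
  "series": [
    [-0.03,0,0,0,0,0],
    [-0.04,0,0,0,0,0],
    [-0.05,0,0,0,0,0],
    [-0.05,0,0,0,0,0],
    [-0.05,0,0,0,0,0],
    [-0.05,0,0,0,0,0],
    [-0.05,0,0,0,0,0],
    [-0.05,0,0,0,0,0],
    [-0.05,0,0,0,0,0],
    [-0.05,0,0,0,0,0]
  ]
}}

```text
time_s: 9.2
position: [0.6216, -0.1712, 0.0486]
tool_rot: [0.002, 0.638, 0.77, 0.001]
ft_force: [-0.3, 4.1, -1.9]
gripper_width: 0.287
grasp_force: 79.2
```

```bash
python3 - <<'E'
from h import *
print(unit()); plan(U-.413*ux+.0137*uy+[0,0,.0485],100.8)
c=eyes.calibration("scene"); im,d=eyes.get_image("scene"); X=(cloud(d,c)-U)@B.T*1000
m=(X[...,0]>-260)&(X[...,0]<-85)&(X[...,2]>20)&(X[...,2]<90)&(abs(X[...,1])<62); p=X[m]
print(np.histogram(p[:,0],np.arange(-260,-84,5)))
E
```

```text
[-379.2   15.5   48.6]
t 9.20 pos [ 0.6216 -0.1712  0.0486] F [-0.3  4.1 -1.9] w 0.287 g 79.2
yaw 100.66 tilt 0.30
turn [ 0.0045  0.0021 -0.0023] shift_after [-0.1688  0.0092  0.0007] shift_now [-0.1687  0.0096  0.0011]
(array([  3,   4,   6,   2,   4,   4,   2,   3,   6,   6,  21,  18,   9,
         4,   2,   4,   6,  10,   3,  97, 510,  64,  10,   0,   0,   3,
         6,   9,   8,  12,  15,  18,  36,  43,  16]), array([-260, -255, -250, -245, -240, -235, -230, -225, -220, -215, -210,
       -205, -200, -195, -190, -185, -180, -175, -170, -165, -160, -155,
       -150, -145, -140, -135, -130, -125, -120, -115, -110, -105, -100,
        -95,  -90,  -85]))
```

{"op": "send_rows", "data": {
  "series": [
    [-0.04,0,0,0,0,0],
    [-0.04,0,0,0,0,0],
    [-0.03,0,0,0,0,0],
    [-0.02,0,0,0,0,0],
    [-0.01,0,0,0,0,0],
    [-0.01,0,0,0,0,0],
    [-0.01,0,0,0,0,0],
    [0,0,0,0,0,0]
  ]
}}

```text
time_s: 10.05
position: [0.6274, -0.2021, 0.0487]
tool_rot: [0.002, 0.638, 0.77, 0.001]
ft_force: [0.0, 1.2, -2.1]
gripper_width: 0.283
grasp_force: 79.2
```

{"op": "send_rows", "data": {
  "series": [
    [-0.01,0,0,0,0,0],
    [-0.005,0,0,0,0,0],
    [0,0,0,0,0,0]
  ]
}}

```text
time_s: 10.35
position: [0.6279, -0.2041, 0.0486]
tool_rot: [0.002, 0.638, 0.77, 0.001]
ft_force: [-0.6, 4.3, -1.5]
gripper_width: 0.283
grasp_force: 79.2
```

```bash
cat >> h.py <<'E'
def panel():
    c=eyes.calibration("scene"); im,d=eyes.get_image("scene"); X=(cloud(d,c)-U)@B.T*1000
    m=(X[...,0]>-260)&(X[...,0]<-150)&(X[...,2]>20)&(X[...,2]<85)&(abs(X[...,1])<60); p=X[m]
    h,e=np.histogram(p[:,0],np.arange(-260,-149,2)); k=e[h.argmax()]; print("panel x %.1f"%np.median(p[abs(p[:,0]-k)<8,0])); return im,X
E
python3 - <<'E'
from h import *
print(unit()); plan(U-.42*ux+.0137*uy+[0,0,.0485],100.8); panel()
E
```

```text
[-412.7   15.5   48.6]
t 10.35 pos [ 0.6279 -0.2041  0.0486] F [-0.6  4.3 -1.5] w 0.283 g 79.2
yaw 100.70 tilt 0.28
turn [ 0.0045  0.0013 -0.0016] shift_after [-0.0364  0.0089  0.0006] shift_now [-0.0364  0.009   0.0007]
panel x -191.6
```

Nearly at the stop (nominal −193). I'll creep until the force rises.

{"op": "send_rows", "data": {
  "series": [
    [-0.01,0,0,0,0,0],
    [-0.005,0,0,0,0,0],
    [0,0,0,0,0,0]
  ]
}}

```text
time_s: 10.7
position: [0.6283, -0.2044, 0.0484]
tool_rot: [0.001, 0.637, 0.771, 0.002]
ft_force: [-1.1, 12.0, -3.3]
gripper_width: 0.282
grasp_force: 79.0
```

{"op": "send_rows", "data": {
  "series": [
    [-0.01,0,0,0,0,0],
    [-0.005,0,0,0,0,0],
    [0,0,0,0,0,0]
  ]
}}

```text
time_s: 11.0
position: [0.6287, -0.2046, 0.0482]
tool_rot: [-0.0, 0.637, 0.771, 0.003]
ft_force: [-1.8, 18.4, -3.6]
gripper_width: 0.282
grasp_force: 79.0
```

At the stop: force is 18 N with no further motion. I'll ease the leg off the bar, to mid-hole, and check.

{"op": "send_rows", "data": {
  "series": [
    [0.02,0,0,0,0,0],
    [0.02,0,0,0,0,0],
    [0.02,0,0,0,0,0],
    [0.02,0,0,0,0,0],
    [0,0,0,0,0,0],
    [0,0,0,0,0,0]
  ]
}}

```text
time_s: 11.6
position: [0.6262, -0.1954, 0.0488]
tool_rot: [0.003, 0.638, 0.77, 0.001]
ft_force: [-0.3, 0.1, -1.6]
gripper_width: 0.28
grasp_force: 79.2
```

```bash
python3 - <<'E'
from h import *
print(unit()); plan(U-.42*ux+.0137*uy+[0,0,.0485],100.8); im,X=panel()
for v in range(170,260):
  r=[(u,)+tuple(X[v,u].round().astype(int).tolist()) for u in range(250,345) if -275<X[v,u,0]<-200 and 25<X[v,u,2]<80 and abs(X[v,u,1])<40]
  print(v,r[::2]) if r else 0
E
```

```text
[-403.8   15.6   48.8]
t 11.60 pos [ 0.6262 -0.1954  0.0488] F [-0.3  0.1 -1.6] w 0.280 g 79.2
yaw 100.66 tilt 0.32
turn [ 0.0046  0.0026 -0.0023] shift_after [-0.081   0.0094  0.0015] shift_now [-0.0809  0.0096  0.0018]
panel x -191.8
218 [(315, -210, 1, 69)]
219 [(314, -213, 2, 67), (316, -210, -3, 67)]
220 [(313, -222, 2, 71), (315, -217, -2, 68), (317, -201, -2, 54)]
221 [(313, -231, -2, 77), (315, -202, 3, 48), (317, -201, -3, 51)]
222 [(312, -232, 0, 73), (315, -204, 2, 46)]
223 [(308, -220, 18, 50), (312, -233, 0, 70), (315, -206, 1, 44)]
224 [(307, -225, 19, 50), (309, -225, 12, 53), (311, -235, 2, 66), (313, -230, -2, 64), (316, -205, -2, 41)]
225 [(307, -230, 16, 52), (309, -229, 11, 53), (311, -236, 2, 64), (315, -210, -1, 41)]
226 [(306, -235, 17, 52), (308, -232, 12, 51), (311, -239, 0, 63), (313, -227, -1, 52), (315, -209, -1, 36)]
227 [(305, -240, 18, 52), (307, -236, 14, 51), (310, -241, 3, 59), (312, -238, -2, 59), (314, -229, -5, 52)]
228 [(305, -244, 17, 52), (307, -241, 12, 52), (311, -242, -1, 58), (314, -228, -5, 47), (316, -230, -12, 52)]
229 [(304, -248, 18, 51), (306, -246, 12, 52), (311, -239, 0, 51), (314, -233, -7, 48), (316, -233, -13, 52), (318, -226, -17, 46)]
230 [(303, -253, 19, 51), (305, -253, 13, 54), (310, -246, 0, 53), (312, -224, 2, 32), (314, -221, -3, 31), (317, -231, -16, 46)]
231 [(303, -259, 16, 54), (305, -250, 14, 47), (311, -243, -2, 47), (313, -227, -2, 32)]
232 [(302, -262, 18, 51), (304, -258, 13, 50), (311, -241, -1, 41)]
233 [(302, -268, 15, 54), (304, -262, 11, 51)]
234 [(301, -272, 17, 53), (303, -268, 12, 52)]
235 [(301, -274, 15, 52), (303, -269, 11, 49)]
```

The leg tip is 4 mm in front of centre, so I'll centre it and slide it out sideways.

{"op": "send_rows", "data": {
  "series": [
    [0.02,0,0,0,0,0],
    [0,-0.03,0,0,0,0],
    [0,-0.04,0,0,0,0],
    [0,-0.04,0,0,0,0],
    [0,-0.05,0,0,0,0],
    [0,-0.05,0,0,0,0],
    [0,-0.04,0,0,0,0],
    [0,0,0,0,0,0]
  ]
}}

```text
time_s: 12.45
position: [0.5746, -0.201, 0.0484]
tool_rot: [0.002, 0.639, 0.77, 0.001]
ft_force: [-0.5, 0.2, -1.7]
gripper_width: 0.28
grasp_force: 79.2
```

```bash
python3 - <<'E'
from h import *
print(unit()); plan(U-.55*ux+.065*uy+[0,0,.0486],100.8); im,X=panel()
E
```

```text
[-399.6   67.3   48.4]
t 12.45 pos [ 0.5746 -0.201   0.0484] F [-0.5  0.2 -1.7] w 0.280 g 79.2
yaw 100.62 tilt 0.23
turn [ 0.0032  0.0022 -0.003 ] shift_after [-0.7518  0.0113 -0.0008] shift_now [-0.7517  0.0136  0.001 ]
panel x -191.7
```

Unhooked, with the tray still at −191.7. I'll back off and lower.

{"op": "send_rows", "data": {
  "series": [
    [-0.06,0,0,0.003,0,0],
    [-0.08,0,0,0,0,0],
    [-0.1,0,0,0,0,0],
    [-0.1,0,0,0,0,0],
    [-0.1,0,0,0,0,0],
    [0,0,0.05,0,0,0],
    [0,0,0.05,0,0,0],
    [0,0,0.04,0,0,0],
    [0,0,0.03,0,0,0],
    [0,0,0,0,0,0]
  ]
}}

```text
time_s: 13.5
position: [0.5922, -0.2859, 0.0135]
tool_rot: [0.0, 0.638, 0.77, -0.0]
ft_force: [0.8, 0.2, -1.9]
gripper_width: 0.28
grasp_force: 79.2
```

{"op": "send_rows", "data": {
  "series": [
    [0,0,0.01,0,0,0],
    [0,0,0.005,0,0,0],
    [0,0,0,0,0,0]
  ]
}}

```text
time_s: 13.8
position: [0.5928, -0.2867, 0.0119]
tool_rot: [0.002, 0.638, 0.77, -0.0]
ft_force: [0.4, 0.5, -0.3]
gripper_width: 0.282
grasp_force: 79.3
```

{"op": "send_rows", "data": {
  "series": [
    [0,0,0.006,0,0,0],
    [0,0,0,0,0,0],
    [0,0,0,0,0,0]
  ]
}}

```text
time_s: 14.1
position: [0.5929, -0.2869, 0.0117]
tool_rot: [0.002, 0.638, 0.77, -0.0]
ft_force: [-1.6, 1.4, 8.1]
gripper_width: 0.279
grasp_force: 80.3
```

{"op": "send_rows", "data": {
  "series": [
    [0,0,0,0,0,0],
    [0,0,0,0,0,0],
    [0,0,0,0,0,0],
    [0,0,0,0,0,0],
    [0,0,0,0,0,0],
    [0,0,0,0,0,0]
  ],
  "fingers": 0.2
}}

```text
time_s: 14.7
position: [0.5926, -0.2868, 0.0103]
tool_rot: [0.001, 0.638, 0.77, -0.0]
ft_force: [-0.6, 0.1, -1.0]
gripper_width: 0.804
grasp_force: 0.0
```

{"op": "send_rows", "data": {
  "series": [
    [0,0,-0.03,0,0,0],
    [0,0,-0.05,0,0,0],
    [0,0,-0.1,0,0,0],
    [0,0,-0.2,0,0,0],
    [0,0,-0.2,0,0,0],
    [0,0,-0.2,0,0,0],
    [0,0,-0.2,0,0,0],
    [0,0,0,0,0,0]
  ]
}}

```text
time_s: 15.5
position: [0.5949, -0.287, 0.2133]
tool_rot: [0.006, 0.638, 0.77, 0.001]
ft_force: [0.3, -0.4, -0.4]
gripper_width: 0.798
grasp_force: 0.0
```

```bash
python3 - <<'E'
from h import *
plan([.59,-.28,.2],100.8); im,X=panel(); 
h=X[180:300,180:330]; m=(h[...,2]>7)&(h[...,2]<40)&(h[...,0]<-270)&(h[...,0]>-620)&(abs(h[...,1]-50)<60); p=h[m]
for lo in range(-580,-290,20):
    q=p[(p[:,0]>=lo)&(p[:,0]<lo+20)]; print(lo,len(q),q.mean(0).round(1),q[:,2].max().round(1)) if len(q) else 0
cv2.imwrite("pics/end.png",im[:,:,::-1])
E
```

```text
t 15.50 pos [ 0.5949 -0.287   0.2133] F [ 0.3 -0.4 -0.4] w 0.798 g 0.0
yaw 100.66 tilt 0.70
turn [ 0.0092  0.0071 -0.0024] shift_after [ 0.0389 -0.0176  0.0667] shift_now [ 0.0394 -0.0183  0.0662]
panel x -191.6
-540 7 [-522.4   69.6   24.6] 27.3
-520 60 [-509.5   62.2   23.8] 27.5
-500 76 [-490.8   60.3   22.4] 28.3
-480 82 [-469.9   59.9   22.5] 27.2
-460 24 [-452.1   61.4   19.6] 27.5
-440 18 [-430.    64.7   15.1] 17.9
-420 18 [-410.5   64.    14.9] 18.3
-400 17 [-390.1   64.4   15.5] 20.0
-380 15 [-371.    63.9   15.2] 19.0
-360 17 [-350.7   64.5   14.4] 18.3
-340 17 [-329.2   62.7   14.3] 20.4
-320 38 [-312.5   52.7   15.4] 20.1
```

View pics/end.png

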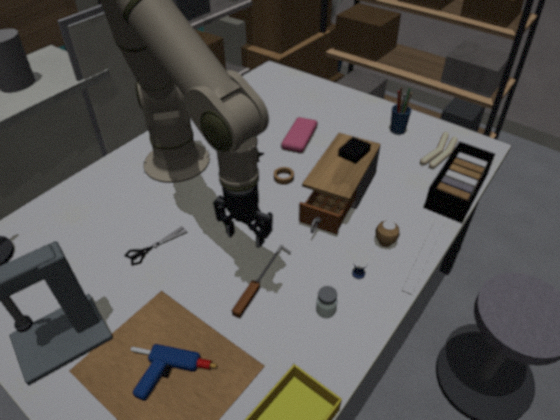

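The final view shows the tray out at (330,205). The hook tool lies flat from (240,300) to (283,248), with its rod level at about 14 mm. The other objects are unmoved and the gripper is clear.

```bash
python3 -c "from cell import job_done; print(job_done())"
```

```text
the job is handed in; nothing more can be done
None
```

The tray was pulled out to its stop with the hook (18 N with no further motion), the hook unhooked and laid flat on the table, the bystanders looked unmoved in the final image, and the job was handed in at about 15.6 s.

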